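Shut and secure the paint box

ROBOT

A 6-joint arm with a two-finger parallel gripper is mounted at the origin on the work surface. World frame = base frame: x ahead of the robot, y to its left, z up, the work surface at z = 0. Lengths are in mm, angles in rad, forces in N, time in s.
With the tool pointing down it reaches from about 350 to 975 mm from the base axis. Payload 7.1 kg.
Tool frame: the origin (TCP) lies midway between the tips of the shut fingers; the grasp point (between the pads) lies 19 mm behind it (ctrl.hold_point_z is the distance from the TCP to the grasp point, in mm); x points along the fingers, y is the direction in which the jaws open and shut, and the axes are right-handed (so a half turn about x gives the same grasp; the last joint's range is limited). The gripper opens to 88 mm and grips with 3 to 60 N. Pads are 20 mm wide; open, the fingers measure 115 mm over their backs; the gripper's body (75 mm by 178 mm) begins 61 mm behind the grasp point.
Start: joints at [-1.27, 0.423, 1.63, -0, 1.089, -0.019], TCP at [196.503, -593.289, 222.675] pointing down, gripper open.
Joint ranges: [-3, 3], [-0.9, 2.11], [0.09, 2.58], [-1.31, 4.45], [0.11, 2.69], [-2.54, 2.54]. Speed limits (rad/s): [2.39, 2.39, 3.01, 3.14, 3.14, 3.14].

INTERFACE

Orientations are given as a rotation vector (axis times angle).
In Python, from workcell import ctrl, get_image, calibration gives the robot as it stands.
- The arm moves only by the tool move_arm, never from a script. Its argument "rows" is a list of rows, each a list of 5 numbers: the shift along the world's x, y, z in mm, then the turn about the world's z in rad, then the closure, from -1 (fully open) to 1 (shut). In form: [[tx, ty, tz, roll, jaw], ...]. A call has 1 to 12 rows; each row is the pose to reach, as a shift and turn from the pose measured when the call began; what a row does not reach only later rows make up. A row lasts 1/8 s, in which the tool goes at most 62.5 mm and 10.7 degrees, less where a joint would pass 70% of its speed; a pose out of reach is approached as far as the arm can. A call with a gripper value outside its range is refused whole. The fingers move at their own pace and stop on an object; the grip force is fixed at half the most. Time passes only in rows, so rows that repeat a pose let the fingers close. It gives the time, the measured TCP pose, the force and the opening at its end, in the units of the state.
- ctrl.get_obs(): the state, without advancing time (a new reading comes with each control period).
- get_image(name): name is "scene" or "top" or "wrist"; returns the picture (400x640x3 uint8, blue, green, red); there is no depth.
- calibration(name): a dict with "fx", "fy", "cx", "cy" (pixels), "view" (4x4, takes a point from world to camera coordinates); the wrist camera has in their place "T_tool_cam" (4x4, takes a point from camera to tool coordinates, whose origin is the TCP and whose axes are the tool frame's). Camera axes: x right, y up, looking along -z (the intrinsics and any distortion apply to the point x, -y, -z); pixel columns grow to the right and rows downward; lengths in mm; the calibration is good to about 2 mm. A picture is of the moment at which its call begins: read the wrist's pose just before it. calibration takes no time and is no camera call.
- ctrl.close_job(): hands the job in, once; it reports no verdict.
The state is a dict: "t": time; "qpos": joint angles; "qvel": joint speeds; "joint_torque": joint torques, N m; "ee_pos": TCP position; "orientation": TCP orientation; "ft_force": force on the tool from outside, world axes, zero at the start; "moment": the same for the moment, N m; "width": finger opening in mm.
Only numpy, scipy, OpenCV 4.12 (cv2) and the standard library are available. Lean on these libraries where they do the work, as an engineer would, in place of code of your own. Each camera call takes 0.05 s, during which the arm holds its last target.

TASK

The wooden paint box on the bench has been left with its sliding lid part open. Without gripping or picking up anything, push the lid fully home with the fingertips, so that its end is flush with the end of the box; then push the dark turn-catch round until it lies square across behind the lid's end, and move clear. Push gently: the box must stay where it stands, upright, and the jars and other things around and inside it must be left alone.

Things in the scene. Friction and masses are not known exactly. Their poses are not given: they have to be found in the camera images.
- chest: Loose, heavy (2 kg) wooden paint box; origin on the bench under the middle of its walls. Walls 130 (x) by 220 (y) mm, 10 thick, 79 high with thin dark strips over the lid's long edges. Base board 170 by 300 mm, top at 12 mm, jutting 80 mm past the -y end (y = -110) as a ledge. The lid slides out over the ledge to the box's -y, shuts to +y. Two jars stand inside.
- lid (a joint): Lid opening, m: 0 = shut, hard stop, end flush with the box's -y end; 0.12 = most open. Stays where left; friction about 1.5 N. The lid is a plain plywood board 106 (x) by 220 (y) by 14 (z) mm, 57 to 71 mm above the bench; too wide to grasp, pushed on its -y end face.
- lid_end (a point): Middle of the lid's -y end face (the face to push, towards the box's +y), 64 mm above the bench; axes as the box's. Below it is free down to the ledge at 12 mm.
- catch (a joint): Angle of the turn-catch, rad: 0 = its arm points to the box's -y, beside the lid and clear of it; 1.57 = points to the box's +x, square across behind the shut lid's end (hard stop). Grows counter-clockwise seen from above; lower stop -0.5. Stays where left; friction about 0.04 N m.
- catch_pivot (a point): Pivot of the turn-catch at its arm's mid height, 65 mm above the bench, at x = -78, y = -121.5 mm in the box frame, on a round post 20 mm across that rises from the ledge to 53 mm. The point's -y axis points along the arm and turns with it.
- catch_tip (a point): Tip of the turn-catch's arm at mid height, 70 mm from the pivot. The dark wooden arm is 16 mm wide and 24 mm high (53 to 77 mm above the bench); under it is free down to the ledge, except at the post.
- jar_in_a: Small closed glass jar, red cap, 36 mm diameter, 36 mm high, standing inside the box; origin under its centre. Leave alone.
- jar_in_b: Like the last, beside it in the box. Leave alone.
- jar_a: Closed glass jar, red cap, 48 mm diameter, 50 mm high, standing on the bench beside the box on its +x side; origin under its centre. Leave alone.
- jar_b: Like the last, on the bench beside the box on its -x side. Leave alone.
- tape: Cardboard tape roll lying flat, 90 mm diameter, 24 mm high. Leave alone.
- brush: Paint brush 180 mm long lying on the bench. Leave alone.
- sample: Decorated sample panel 70 by 160 by 8 mm lying on the bench. Leave alone.

How it is judged:
By the outcome, as a careful person would: the job done as asked, in the order asked, and still so for the second after the job is handed in, with the robot touching nothing.
It also fails if it takes over 51 s, if anything falls off the work surface, if the arm or the gripper's body presses on something with over 40 N, if the wrist force passes 120 N, or if a joint passes its speed limit or range.

## Working session

There is one attempt and no reset: what is moved stays moved. The work goes in short steps, Python scripts to look and compute and a tool call to move; the robot and the scene stay as the last step left them, time stands still between calls to the robot, and variables do not carry over. Pictures are saved under pics/ and viewed, and the job is handed in when it is done.

Besides the shell and the picture viewer there is one more tool, called after ">>>" as name(argument=value, ...) on one line, values as JSON. move_arm: Moves the arm, as the interface text tells. Its arguments: {"type":"object","properties":{"rows":{"type":"array"}},"required":["rows"]}

```bash
mkdir -p pics; ls
python3 - <<'E'
from workcell import ctrl,get_image,calibration
import cv2,numpy as np
o=ctrl.get_obs();print(o)
for n in ["scene","top","wrist"]:
    c=calibration(n);print(n,{k:(np.round(v,4).tolist() if hasattr(v,'shape') else v) for k,v in c.items()})
    cv2.imwrite(f"pics/{n}0.png",get_image(n))
E
```

```text
pics
{'t': 0.0, 'qpos': array([-1.27001288e+00,  4.23834921e-01,  1.63069123e+00, -2.05704303e-05,
        1.08856680e+00, -1.89973328e-02]), 'qvel': array([-0.00068291, -0.00052362,  0.00126771,  0.00096838, -0.0008962 ,
        0.00035441]), 'joint_torque': array([ 5.47885393e-04, -5.44625437e+01, -2.73663479e+01,  6.44727540e-02,
        2.27408926e-02, -1.35803721e-04]), 'ee_pos': array([ 196.33180795, -592.7833294 ,  221.90489876]), 'orientation': array([ 2.04899235,  0.33202217, -2.0494671 ]), 'ft_force': array([-0.41954197,  0.55418426,  0.32929119]), 'moment': array([-0.01187863,  0.04668144,  0.00968581]), 'width': 88.13557974632523}
scene {'fx': 381.5381786723256, 'fy': 381.5381786723256, 'cx': 319.1398567998954, 'cy': 198.89614271494074, 'view': [[-0.6176, 0.7865, -0.0031, 382.3422], [-0.6072, -0.4743, 0.6375, 306.0301], [0.4999, 0.3956, 0.7705, -1502.5434], [0.0, 0.0, 0.0, 1.0]]}
top {'fx': 412.42120891651916, 'fy': 412.42120891651916, 'cx': 321.42706782722706, 'cy': 196.79027509153332, 'view': [[-0.0231, -0.9989, -0.0401, 22.143], [0.9889, -0.0287, 0.1458, -589.0364], [-0.1468, -0.0363, 0.9885, -936.0912], [0.0, 0.0, 0.0, 1.0]]}
wrist {'fx': 285.21246688991596, 'fy': 285.21246688991596, 'cx': 321.3711233400897, 'cy': 200.60560533689767, 'T_tool_cam': [[-0.0, 0.2431, -0.97, -162.0098], [1.0, -0.0006, -0.0001, -0.9607], [-0.0006, -0.97, -0.2431, -65.8144], [0.0, 0.0, 0.0, 1.0]]}
```

View pics/scene0.png

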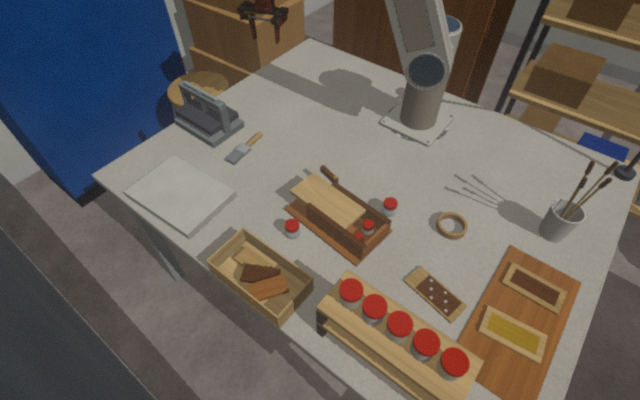

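View pics/top0.png

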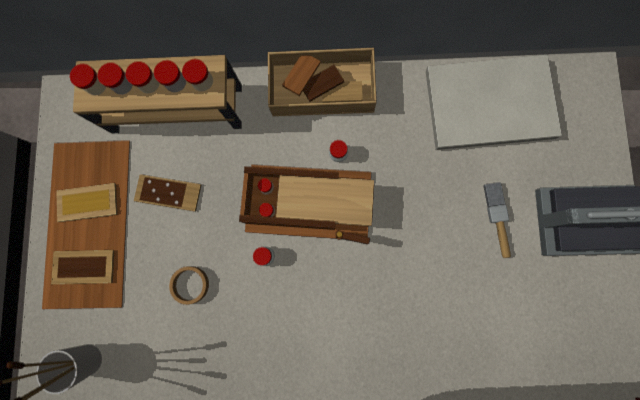

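View pics/wrist0.png

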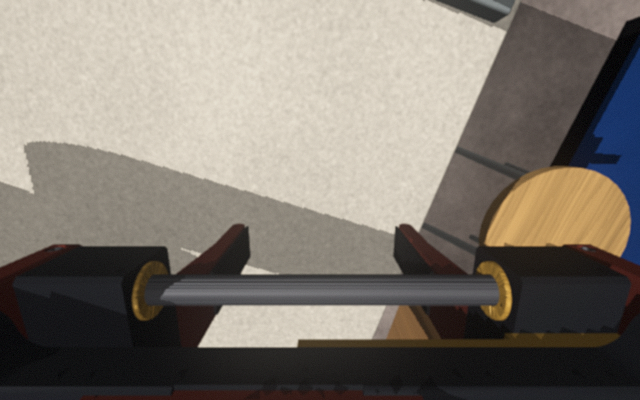

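The top view shows the box with its open end to the right. The lid's -y end is near (373,200), the catch pivot near (339,235), and the catch arm points right. Next I'll zoom in for pixel measurements.

Run:
```python
import cv2
i=cv2.imread("pics/top0.png")
cv2.imwrite("pics/topz.png",cv2.resize(i[140:260,230:410],None,fx=4.4,fy=4.4,interpolation=cv2.INTER_CUBIC))
i=cv2.imread("pics/scene0.png")
cv2.imwrite("pics/scenez.png",cv2.resize(i[155:265,275:405],None,fx=5,fy=5,interpolation=cv2.INTER_CUBIC))
```

```text
(no output)
```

View pics/topz.png

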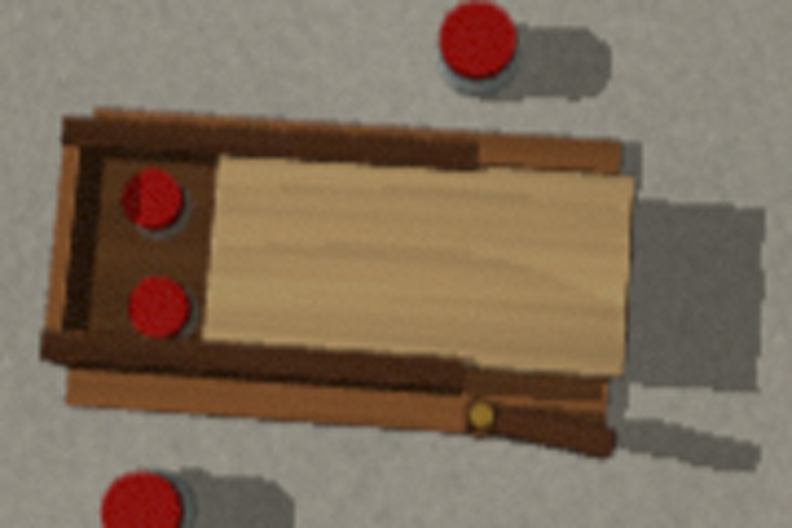

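View pics/scenez.png

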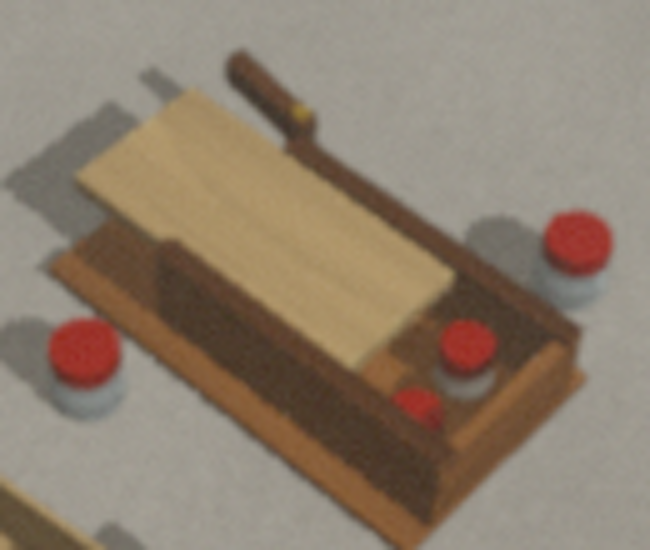

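```bash
cat > h.py <<'E'
from workcell import ctrl,get_image,calibration
import numpy as np,cv2
from scipy.spatial.transform import Rotation as R
def ray(n,u,v,z):
    c=calibration(n);V=np.array(c["view"]);d=np.array([(u-c["cx"])/c["fx"],-(v-c["cy"])/c["fy"],-1])
    C=-V[:3,:3].T@V[:3,3];w=V[:3,:3].T@d
    return C+w*(z-C[2])/w[2]
def proj(n,p):
    c=calibration(n);V=np.array(c["view"]);q=V[:3,:3]@p+V[:3,3]
    return c["cx"]+c["fx"]*q[0]/-q[2],c["cy"]-c["fy"]*q[1]/-q[2]
E
python3 - <<'E'
from h import *
T=lambda X,Y,z:ray("top",(X+.5)/4.4-.5+230,(Y+.5)/4.4-.5+140,z)
S=lambda X,Y,z:ray("scene",(X+.5)/5-.5+275,(Y+.5)/5-.5+155,z)
L=dict(A=(633,177,71),B=(622,375,71),C=(203,340,71),D=(218,155,71),piv=(481,413,78),tip=(610,440,77),sNE=(62,118,79),sNEb=(42,357,79),stripEndR=(478,140,79),stripEndL=(462,390,79),base1=(620,140,12))
for k,v in L.items(): print(k,T(*v).round(1))
print("scene");L=dict(A=(77,177,71),B=(193,88,71),C=(455,274,71),D=(357,368,71),piv=(302,112,78),tip=(238,56,77))
for k,v in L.items(): print(k,S(*v).round(1))
o=ctrl.get_obs();print(R.from_rotvec(o['orientation']).as_matrix().round(3))
E
```

```text
A [ 621.4 -115.4   71. ]
B [ 517.6 -105.5   71. ]
C [541.6 112.1  71. ]
D [640.  103.4  71. ]
piv [499.5 -32.1  78. ]
tip [484.1 -97.5  77. ]
sNE [661.  185.2  79. ]
sNEb [534.2 195.1  79. ]
stripEndR [642.1 -34.7  79. ]
stripEndL [511.4 -22.7  79. ]
base1 [ 653.7 -114.5   12. ]
scene
A [ 621.3 -112.8   71. ]
B [ 517.8 -103.6   71. ]
C [540.8 114.1  71. ]
D [632.  107.9  71. ]
piv [496.8 -31.9  78. ]
tip [481.8 -94.8  77. ]
[[-0.     0.314 -0.949]
 [ 0.001 -0.949 -0.314]
 [-1.    -0.001 -0.   ]]
```

Top and scene views agree on the layout:

| Item | Value |
|---|---|
| Box centre | about (587, 80.5) |
| Box yaw | about -0.095 |
| Lid end | (569.5, -109.5), so about 81 mm open |
| Catch pivot | (498, -32.5) |
| Catch angle | about -0.14, clear of the lid |

I'll shut the fingers and go behind the lid's end.

>>> move_arm(rows=[[35,40,0,0.1,1],[70,80,0,0.2,1],[105,120,0,0.3,1],[140,160,0,0.4,1],[175,200,-10,0.5,1],[210,240,-20,0.6,1],[245,280,-30,0.72,1],[280,320,-40,0.84,1],[315,360,-50,0.95,1],[345,400,-60,1.06,1],[368,430,-70,1.156,1],[368,430,-70,1.156,1]])

```text
t: 1.65
ee_pos: [565.0, -160.8, 151.1]
orientation: [1.275, 1.167, -1.278]
ft_force: [0.1, -0.2, -0.4]
width: 0.3
```

Run:
```python
from h import *
o=ctrl.get_obs();print(o['t'],o['ee_pos'],o['ft_force'],o['width'],o['qpos']);print(R.from_rotvec(o['orientation']).as_matrix().round(3))
cv2.imwrite("pics/wrist1.png",get_image("wrist"))
```

```text
1.65 [ 564.96547261 -160.79894871  151.05012763] [ 0.13644604 -0.20775506 -0.39739155] 0.31719633616058046 [-2.97513389e-01  4.60226620e-01  1.76371854e+00 -7.58731372e-05
  9.20288545e-01 -2.06054274e-01]
[[-0.003  0.996 -0.091]
 [ 0.001 -0.091 -0.996]
 [-1.    -0.003 -0.   ]]
```

View pics/wrist1.png

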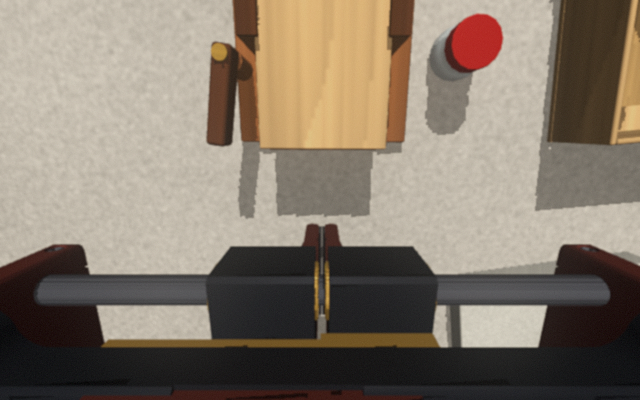

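The wrist view shows the lid's end square and centred at (322,148), directly ahead of the shut fingers at (322,235). I'll go down and approach.

>>> move_arm(rows=[[0,0,-35,0,1],[0,0,-75,0,1],[0,0,-105,0,1],[0,0,-114,0,1],[1,10,-114,0,1],[2,20,-114,0,1],[2.8,28,-114,0,1],[3.4,34,-114,0,1],[3.8,38,-114,0,1],[4.2,42,-114,0,1],[4.5,46,-114,0,1],[5,50,-114,0,1]])

```text
t: 3.2
ee_pos: [569.4, -112.0, 37.5]
orientation: [1.277, 1.165, -1.28]
ft_force: [-0.1, -1.0, 1.5]
width: 0.3
```

>>> move_arm(rows=[[0.5,5,0,0,1],[1,10,0,0,1],[1.4,15,0,0,1],[1.9,20,0,0,1],[2.4,25,0,0,1],[2.9,30,0,0,1],[3.3,35,0,0,1],[3.8,40,0,0,1],[4.3,45,0,0,1],[4.7,49,0,0,1],[5,53,0,0,1],[5.2,55,0,0,1]])

```text
t: 4.7
ee_pos: [574.7, -56.7, 37.5]
orientation: [1.277, 1.165, -1.28]
ft_force: [1.0, -1.3, 0.0]
width: 0.4
```

Run:
```python
from h import *
o=ctrl.get_obs();print(o['t'],o['ee_pos'],o['ft_force'])
i=get_image("wrist");cv2.imwrite("pics/wrist2.png",i)
i=get_image("top");cv2.imwrite("pics/top2.png",cv2.resize(i[140:260,230:410],None,fx=4.4,fy=4.4,interpolation=cv2.INTER_CUBIC))
```

```text
4.7 [574.71923737 -56.7304855   37.52906458] [ 0.97970975 -1.29976454  0.02124749]
```

View pics/wrist2.png

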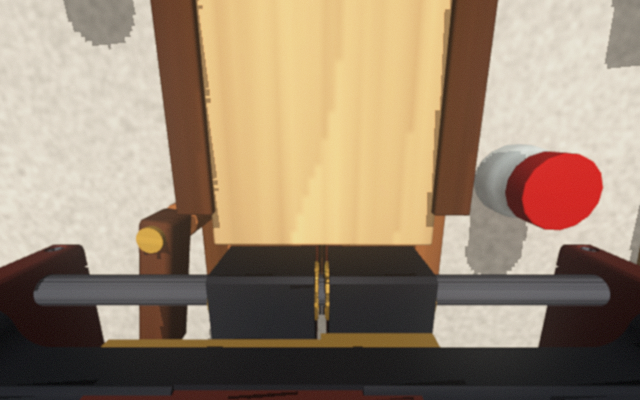

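View pics/top2.png

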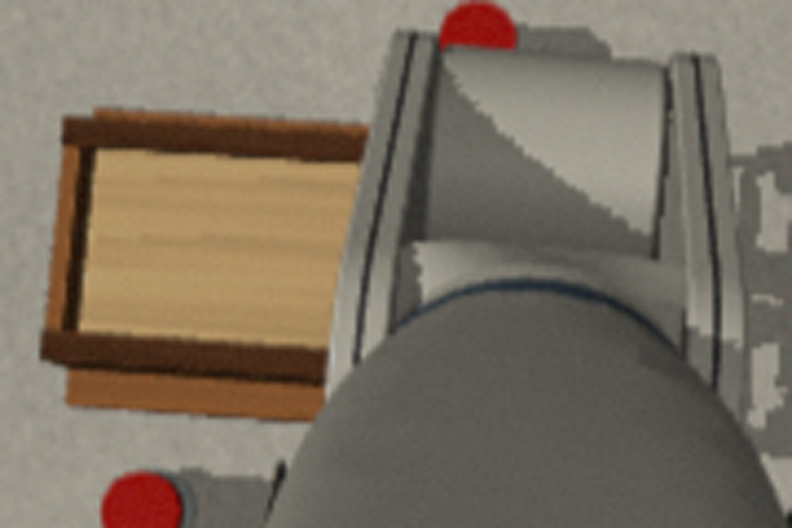

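The wrist view shows the lid end at row 245 and the strip ends at row 214. The box has not moved. I'll work out the remaining gap.

```bash
cat >> h.py <<'E'
def wray(o,u,v,z):
    c=calibration("wrist");M=R.from_rotvec(o['orientation']).as_matrix();Tc=np.array(c["T_tool_cam"])
    d=M@Tc[:3,:3]@np.array([(u-c["cx"])/c["fx"],-(v-c["cy"])/c["fy"],-1]);C=o['ee_pos']+M@Tc[:3,3]
    return C+d*(z-C[2])/d[2]
bx=np.array([np.cos(.095),-np.sin(.095)]);by=np.array([np.sin(.095),np.cos(.095)]);bc=np.array([587.3,80.5])
def box(p): return np.round([(p[:2]-bc)@bx,(p[:2]-bc)@by],1)
E
python3 - <<'E'
from h import *
o=ctrl.get_obs()
for n,u,v,z in [("lidL",218,245,71),("lidR",432,245,71),("stripL",176,214,79),("stripLi",213,214,79),("stripR",470,215,79),("piv",150,239,78)]:
    p=wray(o,u,v,z);print(n,p.round(1),box(p))
print(box(o['ee_pos']))
E
```

```text
lidL [525.5 -39.7  71. ] [ -50.2 -125.5]
lidR [628.4 -49.1  71. ] [  53.2 -125.2]
stripL [513.1 -20.4  79. ] [ -64.3 -107.5]
stripLi [529.4 -21.9  79. ] [ -48.  -107.4]
stripR [642.1 -32.8  79. ] [  65.3 -107.6]
piv [498.1 -31.2  78. ] [ -78.2 -119.7]
[   0.2 -137.8]
```

>>> move_arm(rows=[[0.3,3,0,0,1],[0.6,6,0,0,1],[0.8,8.5,0,0,1],[1,10.5,0,0,1],[1.2,12,0,0,1],[1.3,13,0,0,1],[1.4,14,0,0,1],[1.4,14.5,0,0,1],[1.4,15,0,0,1]])

```text
t: 5.92
ee_pos: [575.9, -41.7, 37.4]
orientation: [1.277, 1.166, -1.28]
ft_force: [0.0, -1.3, -0.7]
width: 0.3
```

Run:
```python
from h import *
o=ctrl.get_obs();print(o['t'],o['ee_pos'],o['ft_force'],box(o['ee_pos']))
i=get_image("wrist");cv2.imwrite("pics/wrist3.png",cv2.resize(i[150:270,130:530],None,fx=2,fy=2,interpolation=cv2.INTER_CUBIC))
```

```text
5.925 [575.86542982 -41.67357348  37.4355471 ] [ 0.04288433 -1.3113886  -0.73000518] [   0.2 -122.7]
```

View pics/wrist3.png

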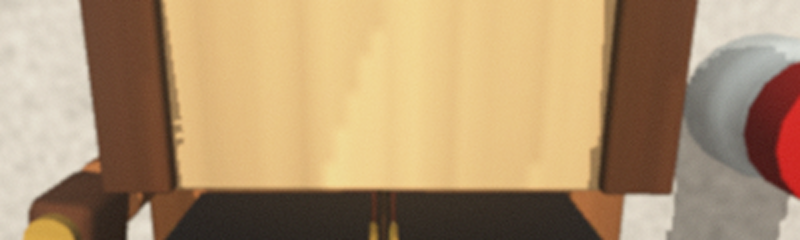

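Run:
```python
from h import *
o=ctrl.get_obs()
for n,u,v,z in [("lidL",230,244.7,71),("lidR",420,244.7,71),("stripLi",210,245.5,79),("stripR",455,246,79)]:
    p=wray(o,u,v,z);print(n,p.round(1),box(p))
```

```text
lidL [532.7 -25.   71. ] [ -44.3 -110.2]
lidR [624.1 -33.4  71. ] [  47.4 -109.9]
stripLi [526.7 -21.4  79. ] [ -50.7 -107.2]
stripR [637.2 -31.8  79. ] [  60.3 -107.1]
```

About 3 mm are left. I'll creep in and watch the force.

>>> move_arm(rows=[[0,0.5,0,0,1],[0.1,1,0,0,1],[0.1,1.5,0,0,1],[0.2,2,0,0,1],[0.2,2,0,0,1]])

```text
t: 6.6
ee_pos: [576.0, -39.5, 37.4]
orientation: [1.277, 1.166, -1.28]
ft_force: [-0.7, -1.8, -0.0]
width: 0.1
```

>>> move_arm(rows=[[0,0.4,0,0,1],[0,0.7,0,0,1],[0,0.7,0,0,1]])

```text
t: 6.98
ee_pos: [576.1, -39.1, 37.4]
orientation: [1.277, 1.165, -1.28]
ft_force: [0.6, -5.3, 0.4]
width: 0.5
```

Run:
```python
from h import *
o=ctrl.get_obs();print(o['t'],o['ee_pos'],o['ft_force'],box(o['ee_pos']))
i=get_image("wrist");cv2.imwrite("pics/wrist4.png",cv2.resize(i[200:270,130:530],None,fx=2,fy=4,interpolation=cv2.INTER_CUBIC))
i=get_image("top");cv2.imwrite("pics/top4.png",cv2.resize(i[140:260,230:410],None,fx=4.4,fy=4.4,interpolation=cv2.INTER_CUBIC))
```

```text
6.975 [576.1181261  -39.12497456  37.41746458] [ 0.64951193 -5.27896331  0.37219105] [   0.2 -120.1]
```

View pics/wrist4.png

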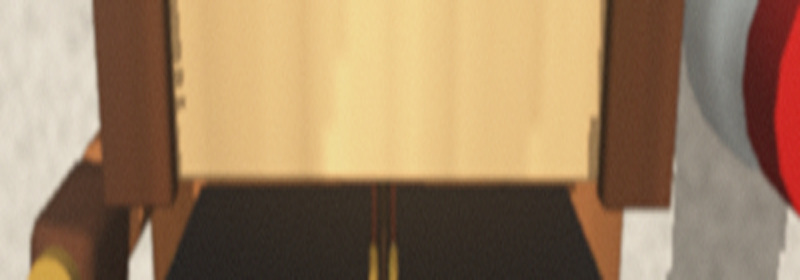

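View pics/top4.png

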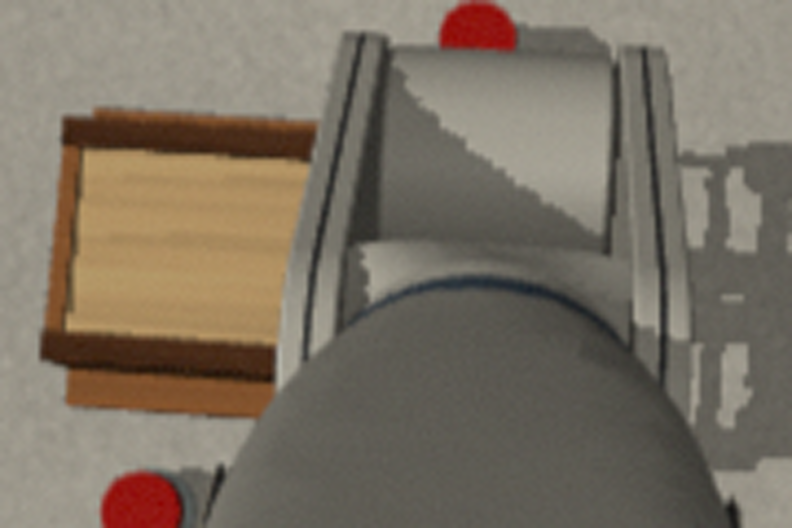

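The lid is flush (gap about 0 mm) and the force shows the stop was reached. The top view shows the box has not moved. I'll back off, rise, and go to the outer side of the catch.

>>> move_arm(rows=[[-1,-12,0,0,1],[-3,-34,0,0,1],[-3.5,-37,40,0,1],[-4,-40,75,0,1],[-30,-40,78,-0.03,1],[-70,-40,78,-0.08,1],[-110,-39.5,78,-0.136,1],[-125.5,-39.3,78,-0.136,1],[-125.5,-39.3,78,-0.136,1],[-125.5,-39.3,78,-0.136,1]])

```text
t: 8.32
ee_pos: [452.6, -78.8, 115.8]
orientation: [1.376, 1.092, -1.376]
ft_force: [-0.4, -0.1, -0.2]
width: 0.4
```

Run:
```python
from h import *
o=ctrl.get_obs();print(o['t'],o['ee_pos'],o['ft_force'],box(o['ee_pos']))
cv2.imwrite("pics/wrist5.png",get_image("wrist"))
i=get_image("scene");cv2.imwrite("pics/scene5.png",cv2.resize(i[135:265,255:405],None,fx=4.5,fy=4.5,interpolation=cv2.INTER_CUBIC))
```

```text
8.325 [452.57674994 -78.75937501 115.78199947] [-0.36067192 -0.13209376 -0.15088723] [-119.  -171.3]
```

View pics/wrist5.png

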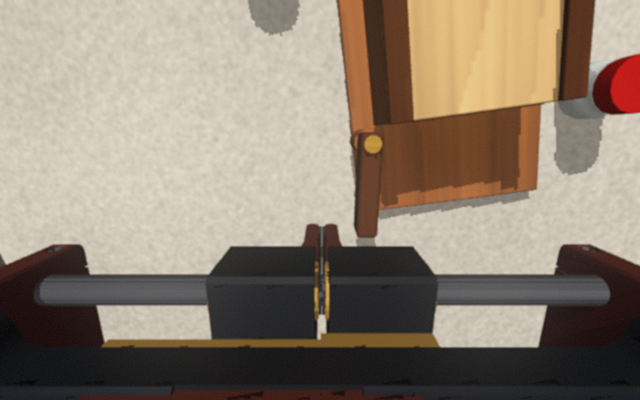

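View pics/scene5.png

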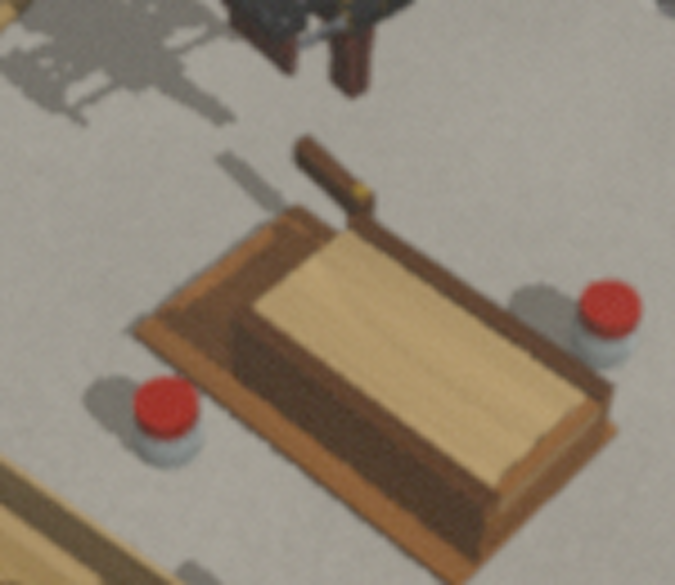

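Run:
```python
from h import *
o=ctrl.get_obs()
a=wray(o,373,144,79);b=wray(o,366.5,236,77)
A,B=box(a),box(b);d=B-A;print(A,B,"phi",np.arctan2(d[0],-d[1]))
p0=o['ee_pos'];P=np.array([-78,-121.5])
r=52
for phi,dd in [(-.18,34)]+[(x,21) for x in np.linspace(-.18,1.57,11)]+[(1.57,24)]:
    q=P+r*np.array([np.sin(phi),-np.cos(phi)])-dd*np.array([np.cos(phi),np.sin(phi)])
    w=bc+q[0]*bx+q[1]*by
    print(round(phi,3),dd,q.round(1),"world",w.round(1),"shift",(w-p0[:2]).round(1))
```

```text
[ -77.6 -119.5] [ -88.1 -186.4] phi -0.15568064278845553
-0.18 34 [-120.8 -166.6] world [451.3 -73.9] shift [-0.9  4.7]
-0.18 21 [-108.  -168.9] world [463.8 -77.4] shift [11.7  1.2]
-0.005 21 [ -99.3 -173.4] world [472.  -82.7] shift [19.9 -4.1]
0.17 21 [ -89.9 -176.3] world [481.1 -86.5] shift [28.9 -7.9]
0.345 21 [ -80.2 -177.5] world [490.6 -88.6] shift [ 38.5 -10. ]
0.52 21 [ -70.4 -177.1] world [500.4 -89.1] shift [ 48.3 -10.5]
0.695 21 [ -60.8 -174.9] world [510.2 -87.8] shift [58.  -9.2]
0.87 21 [ -51.8 -171.1] world [519.5 -84.9] shift [67.4 -6.3]
1.045 21 [ -43.6 -165.8] world [528.2 -80.4] shift [76.1 -1.8]
1.22 21 [ -36.4 -159.1] world [536.  -74.4] shift [83.8  4.2]
1.395 21 [ -30.5 -151.3] world [542.6 -67.2] shift [90.5 11.4]
1.57 21 [ -26.  -142.5] world [547.9 -58.9] shift [95.7 19.7]
1.57 24 [ -26.  -145.5] world [547.6 -61.9] shift [95.4 16.7]
```

>>> move_arm(rows=[[0,0,-40,0,1],[0,0,-75,0,1],[0,0,-77,0,1],[6,2,-77,-0.03,1],[11.7,1.2,-77,-0.03,1],[15.8,-1.5,-77,0.04,1],[19.9,-4.1,-77,0.13,1],[24.4,-6,-77,0.21,1],[28.9,-7.9,-77,0.3,1],[33.7,-9,-77,0.39,1],[38.5,-10,-77,0.48,1],[38.5,-10,-77,0.48,1]])

```text
t: 9.93
ee_pos: [492.1, -88.8, 39.7]
orientation: [1.023, 1.316, -1.023]
ft_force: [-0.7, 1.0, -0.6]
width: 0.5
```

Run:
```python
from h import *
o=ctrl.get_obs();print(o['t'],o['ee_pos'],o['ft_force'],box(o['ee_pos']))
M=R.from_rotvec(o['orientation']).as_matrix();print("yawrel",np.arctan2(M[1,1],M[0,1])+.095)
cv2.imwrite("pics/wrist6.png",get_image("wrist"))
i=get_image("scene");cv2.imwrite("pics/scene6.png",cv2.resize(i[135:265,255:405],None,fx=4.5,fy=4.5,interpolation=cv2.INTER_CUBIC))
p0=o['ee_pos'];P=np.array([-78,-121.5])
r=52
for phi,dd in [(x,21) for x in np.linspace(.345,1.57,15)]:
    q=P+r*np.array([np.sin(phi),-np.cos(phi)])-dd*np.array([np.cos(phi),np.sin(phi)])
    w=bc+q[0]*bx+q[1]*by
    print(round(phi,3),round(phi-.345,3),q.round(1),"shift",(w-p0[:2]).round(1))
```

```text
9.925 [492.09607158 -88.84844951  39.6771967 ] [-0.74918337  1.03448636 -0.56138485] [ -78.7 -177.6]
yawrel 0.3450515930011252
0.345 0.0 [ -80.2 -177.5] shift [-1.5  0.2]
0.432 0.088 [ -75.3 -177.5] shift [ 3.4 -0.2]
0.52 0.175 [ -70.4 -177.1] shift [ 8.3 -0.2]
0.607 0.262 [ -65.6 -176.2] shift [13.2  0.2]
0.695 0.35 [ -60.8 -174.9] shift [18.1  1. ]
0.782 0.438 [ -56.2 -173.2] shift [22.8  2.3]
0.87 0.525 [ -51.8 -171.1] shift [27.4  4. ]
0.958 0.612 [ -47.6 -168.6] shift [31.9  6. ]
1.045 0.7 [ -43.6 -165.8] shift [36.1  8.5]
1.132 0.788 [ -39.8 -162.6] shift [40.1 11.3]
1.22 0.875 [ -36.4 -159.1] shift [43.9 14.4]
1.308 0.963 [ -33.3 -155.3] shift [47.4 17.9]
1.395 1.05 [ -30.5 -151.3] shift [50.5 21.7]
1.483 1.138 [ -28.1 -147. ] shift [53.3 25.7]
1.57 1.225 [ -26.  -142.5] shift [55.8 29.9]
```

View pics/wrist6.png

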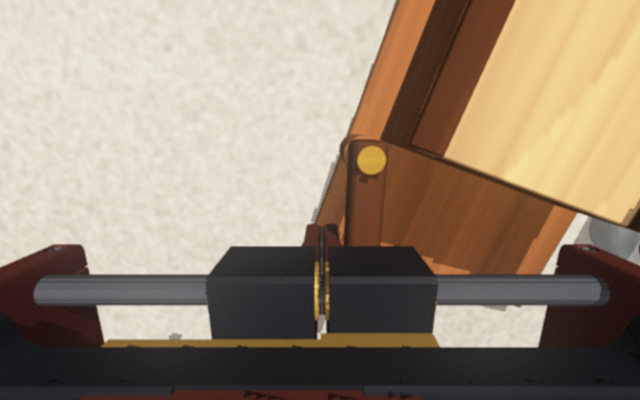

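View pics/scene6.png

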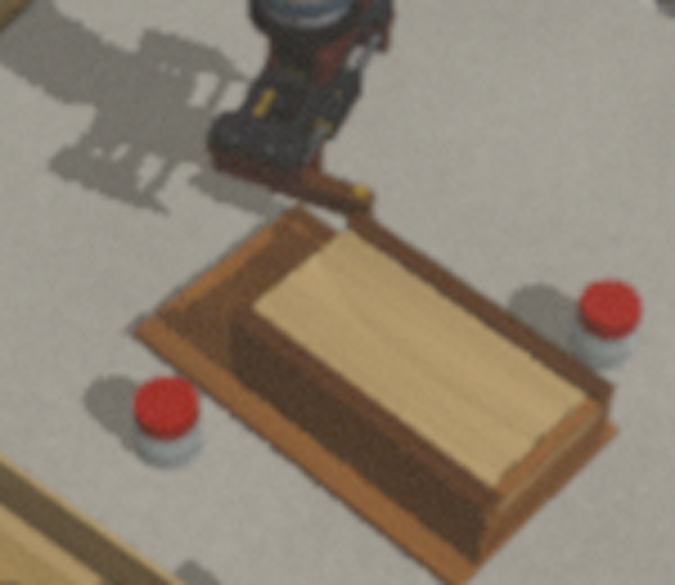

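The catch is turning: in the wrist view its arm lies parallel to the fingers, at column 365. The box and jars have not moved. I'll carry on along the arc.

>>> move_arm(rows=[[3.4,-0.2,0,0.088,1],[8.3,-0.2,0,0.175,1],[13.2,0.2,0,0.262,1],[18.1,1,0,0.35,1],[22.8,2.3,0,0.438,1],[27.4,4,0,0.525,1],[31.9,6,0,0.612,1],[36.1,8.5,0,0.7,1],[40.1,11.3,0,0.788,1],[43.9,14.4,0,0.875,1],[47,17,0,0.95,1],[47,17,0,0.95,1]])

```text
t: 11.52
ee_pos: [538.5, -71.6, 39.6]
orientation: [0.293, 1.55, -0.293]
ft_force: [-0.3, -0.1, 0.6]
width: 0.5
```

Run:
```python
from h import *
o=ctrl.get_obs();print(o['t'],o['ee_pos'],o['ft_force'],box(o['ee_pos']))
M=R.from_rotvec(o['orientation']).as_matrix();y=np.arctan2(M[1,1],M[0,1])+.095;print("yawrel",y)
cv2.imwrite("pics/wrist7.png",get_image("wrist"))
p0=o['ee_pos'];P=np.array([-78,-121.5])
r=52
for phi,dd in [(x,21) for x in np.linspace(1.29,1.57,8)]:
    q=P+r*np.array([np.sin(phi),-np.cos(phi)])-dd*np.array([np.cos(phi),np.sin(phi)])
    w=bc+q[0]*bx+q[1]*by
    print(round(phi,3),round(phi-y,3),q.round(1),"shift",(w-p0[:2]).round(1))
```

```text
11.525 [538.53727463 -71.60331843  39.56519007] [-0.25140653 -0.14852179  0.57463381] [ -34.1 -156. ]
yawrel 1.29246862847942
1.29 -0.002 [ -33.9 -156.1] shift [ 0.3 -0.1]
1.33 0.038 [ -32.5 -154.3] shift [1.8 1.6]
1.37 0.078 [ -31.2 -152.4] shift [3.2 3.3]
1.41 0.118 [ -30.  -150.6] shift [4.6 5.1]
1.45 0.158 [ -28.9 -148.6] shift [5.9 6.9]
1.49 0.198 [ -27.9 -146.6] shift [7.1 8.8]
1.53 0.238 [ -26.9 -144.6] shift [ 8.3 10.7]
1.57 0.278 [ -26.  -142.5] shift [ 9.3 12.7]
```

View pics/wrist7.png

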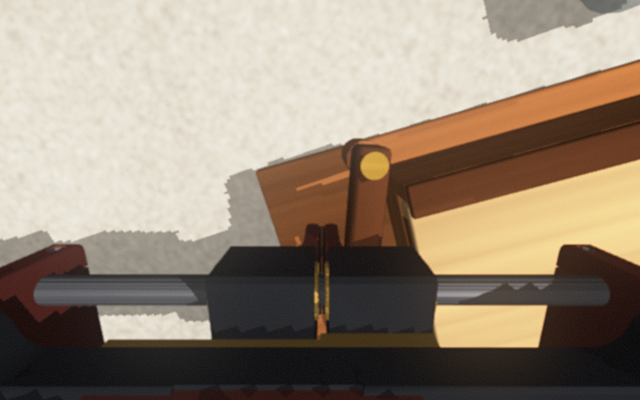

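>>> move_arm(rows=[[1.8,1.6,0,0.038,1],[3.2,3.3,0,0.078,1],[4.6,5.1,0,0.118,1],[5.9,6.9,0,0.158,1],[7.1,8.8,0,0.198,1],[7.7,9.8,0,0.22,1],[7.7,9.8,0,0.22,1]])

```text
t: 12.45
ee_pos: [546.2, -61.7, 39.5]
orientation: [0.121, 1.566, -0.121]
ft_force: [0.1, -0.1, 0.1]
width: 0.4
```

Run:
```python
from h import *
o=ctrl.get_obs();print(o['t'],o['ee_pos'],o['ft_force'],o['moment'],box(o['ee_pos']))
M=R.from_rotvec(o['orientation']).as_matrix();y=np.arctan2(M[1,1],M[0,1])+.095;print("yawrel",y)
i=get_image("wrist");cv2.imwrite("pics/wrist8.png",cv2.resize(i[90:270,280:520],None,fx=3.3,fy=3.3,interpolation=cv2.INTER_CUBIC))
i=get_image("scene");cv2.imwrite("pics/scene8.png",cv2.resize(i[135:265,255:405],None,fx=4.5,fy=4.5,interpolation=cv2.INTER_CUBIC))
```

```text
12.45 [546.17541809 -61.72329707  39.5019496 ] [ 0.14595404 -0.06728165  0.08485959] [ 0.0249636  -0.14637654  0.02055131] [ -27.4 -145.5]
yawrel 1.5120570178844093
```

View pics/wrist8.png

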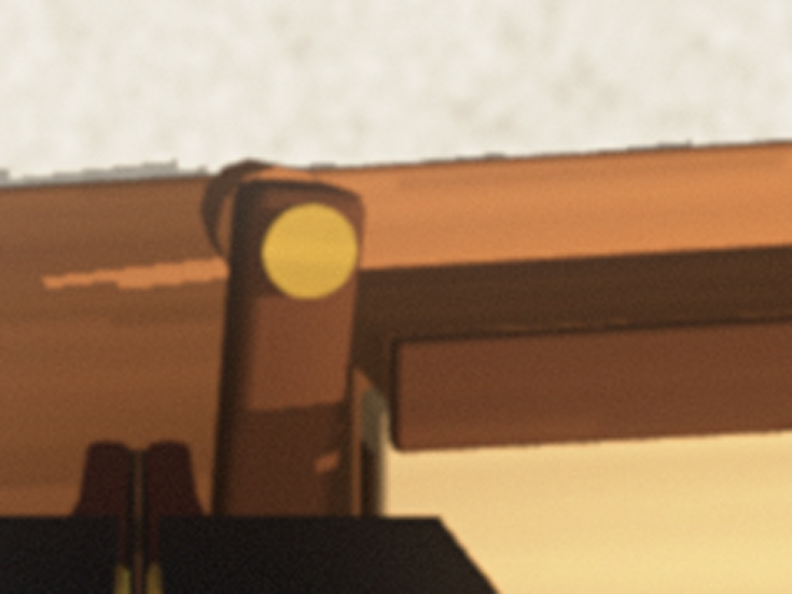

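View pics/scene8.png

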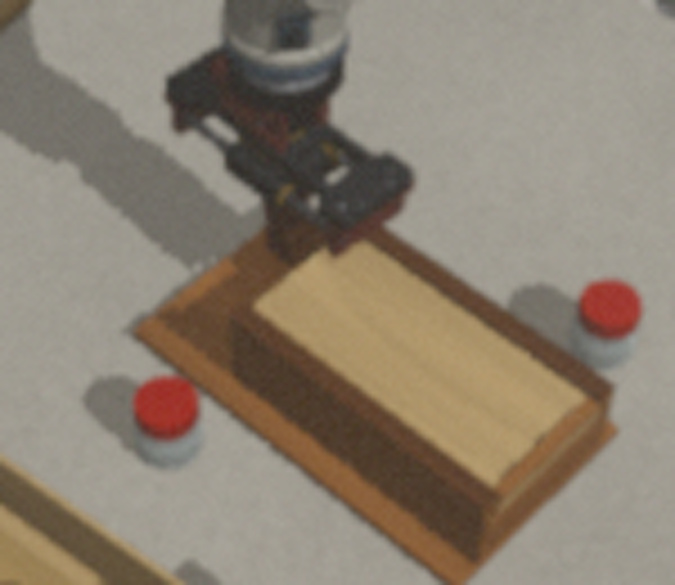

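Run:
```python
from h import *
o=ctrl.get_obs()
def W(X,Y,z): 
    return box(wray(o,(X+.5)/3.3-.5+280,(Y+.5)/3.3-.5+90,z))
a,b=W(361,225,77),W(346,505,77);d=b-a;print(a,b,"phi edge",np.arctan2(d[0],-d[1]))
a,b=W(247,190,77),W(238,505,77);d=b-a;print(a,b,"phi left edge",np.arctan2(d[0],-d[1]))
a,b=W(400,342,79),W(780,322,79);print("strip",a,b); print(W(310,250,79))
a,b=W(400,450,79),W(780,432,79);print("strip",a,b)
```

```text
[ -80.1 -112.2] [ -40.8 -114.4] phi edge 1.514875048180907
[ -85.5 -127.1] [ -41.7 -129.7] phi left edge 1.511505172224531
strip [ -64.5 -107.5] [-64.3 -57.3]
[ -77.5 -119.3]
strip [ -49.3 -107.4] [-48.8 -55.6]
```

The catch is at about 1.51 rad, so about 3 mm of travel is left. I'll creep to the stop.

>>> move_arm(rows=[[0.4,1,0,0.02,1],[0.8,1.7,0,0.035,1],[1.2,2.4,0,0.05,1],[1.2,2.4,0,0.058,1]])

```text
t: 13.05
ee_pos: [547.4, -59.4, 39.5]
orientation: [0.075, 1.568, -0.075]
ft_force: [0.6, -0.6, -0.6]
width: 0.4
```

>>> move_arm(rows=[[0.1,0.5,0,0,1],[0.1,0.9,0,0,1],[0.1,0.9,0,0,1]])

```text
t: 13.42
ee_pos: [547.6, -58.4, 39.6]
orientation: [0.075, 1.568, -0.075]
ft_force: [1.3, -1.2, 1.1]
width: 0.6
```

>>> move_arm(rows=[[0,0.4,0,0,1],[0.1,0.6,0,0,1],[0.1,0.6,0,0,1]])

```text
t: 13.8
ee_pos: [547.7, -57.8, 39.6]
orientation: [0.075, 1.568, -0.075]
ft_force: [0.9, 0.0, 0.4]
width: 0.6
```

Run:
```python
from h import *
o=ctrl.get_obs();print(o['t'],o['ee_pos'],o['ft_force'],o['moment'],box(o['ee_pos']))
M=R.from_rotvec(o['orientation']).as_matrix();y=np.arctan2(M[1,1],M[0,1])+.095;print("yawrel",y)
i=get_image("wrist");cv2.imwrite("pics/wrist9.png",cv2.resize(i[90:270,280:520],None,fx=3.3,fy=3.3,interpolation=cv2.INTER_CUBIC))
```

```text
13.8 [547.65066847 -57.81401028  39.56805469] [0.88443842 0.02079488 0.40827076] [-0.04082844 -0.26139055  0.00610353] [ -26.4 -141.5]
yawrel 1.5701904862395917
```

View pics/wrist9.png

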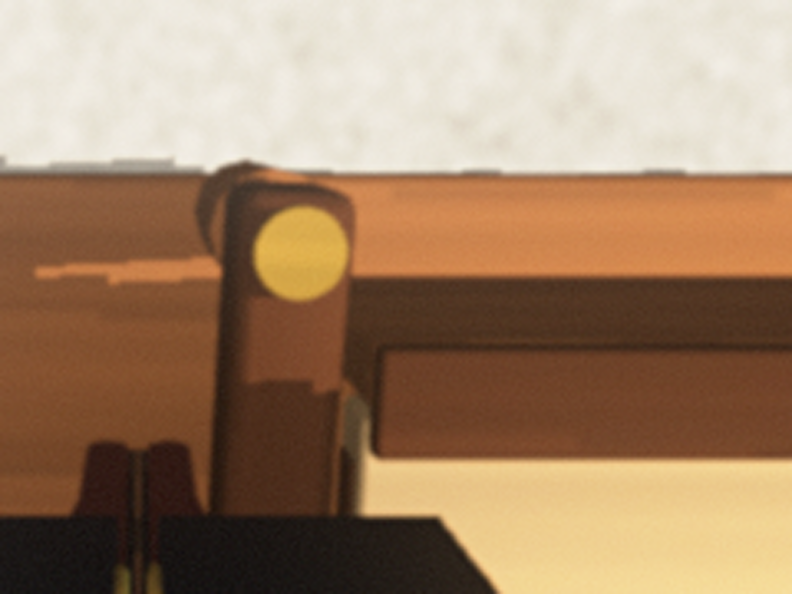

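Run:
```python
from h import *
o=ctrl.get_obs()
def W(X,Y,z): 
    return box(wray(o,(X+.5)/3.3-.5+280,(Y+.5)/3.3-.5+90,z))
a,b=W(352,225,77),W(333,505,77);d=b-a;print(a,b,"phi edge",np.arctan2(d[0],-d[1]))
a,b=W(248,205,77),W(234,505,77);d=b-a;print(a,b,"phi left edge",np.arctan2(d[0],-d[1]))
a,b=W(381,350,79),W(375,455,79);print("strip",a,b); print(W(301,254,79))
```

```text
[ -80.8 -112.4] [ -41.4 -112.9] phi edge 1.5581066526390543
[ -83.4 -126.2] [ -41.4 -126.9] phi left edge 1.5541312030809558
strip [ -64.4 -108.1] [ -49.6 -108. ]
[ -77.2 -119.3]
```

>>> move_arm(rows=[[0,0.4,0,0,1],[0.1,0.7,0,0,1],[0.1,0.7,0,0,1]])

```text
t: 14.22
ee_pos: [547.8, -57.1, 39.6]
orientation: [0.075, 1.568, -0.075]
ft_force: [1.1, -0.7, 0.1]
width: 0.3
```

Run:
```python
from h import *
for k in range(1):
    o=ctrl.get_obs();print(o['t'],o['ee_pos'],o['ft_force'],o['joint_torque'].round(2))
```

```text
14.225 [547.75345584 -57.06468151  39.55809288] [ 1.13063297 -0.74675933  0.11185487] [ 3.600e-01 -5.295e+01 -1.599e+01  8.000e-02  2.100e-01 -1.000e-02]
```

>>> move_arm(rows=[[0,0.4,0,0,1],[0.1,0.6,0,0,1],[0.1,0.6,0,0,1]])

```text
t: 14.6
ee_pos: [547.9, -56.4, 39.6]
orientation: [0.075, 1.568, -0.075]
ft_force: [0.7, 0.1, -0.1]
width: 0.1
```

Run:
```python
from h import *
o=ctrl.get_obs();print(o['ft_force'],box(o['ee_pos']))
i=get_image("wrist");cv2.imwrite("pics/wrist10.png",cv2.resize(i[90:270,280:520],None,fx=3.3,fy=3.3,interpolation=cv2.INTER_CUBIC))
i=get_image("scene");cv2.imwrite("pics/scene10.png",cv2.resize(i[135:265,255:405],None,fx=4.5,fy=4.5,interpolation=cv2.INTER_CUBIC))
```

```text
[ 0.73045104  0.12661596 -0.08680446] [ -26.2 -140.1]
```

View pics/wrist10.png

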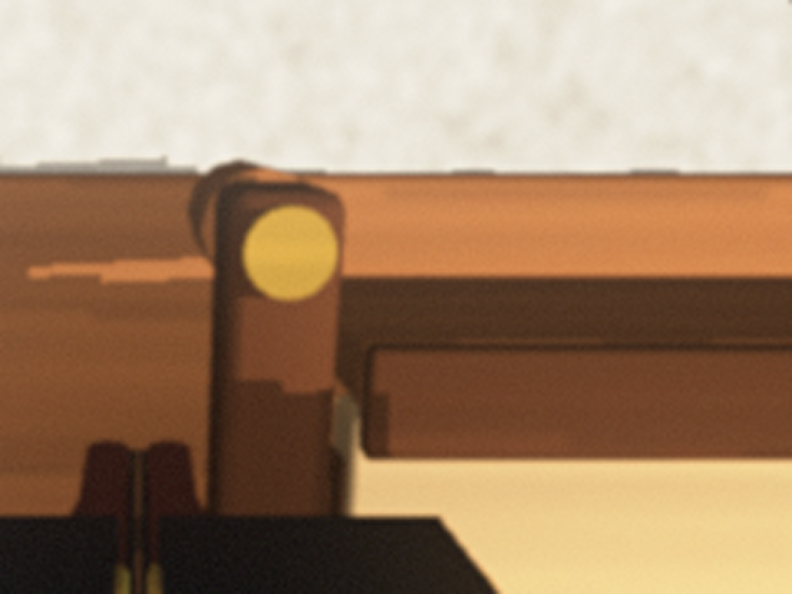

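View pics/scene10.png

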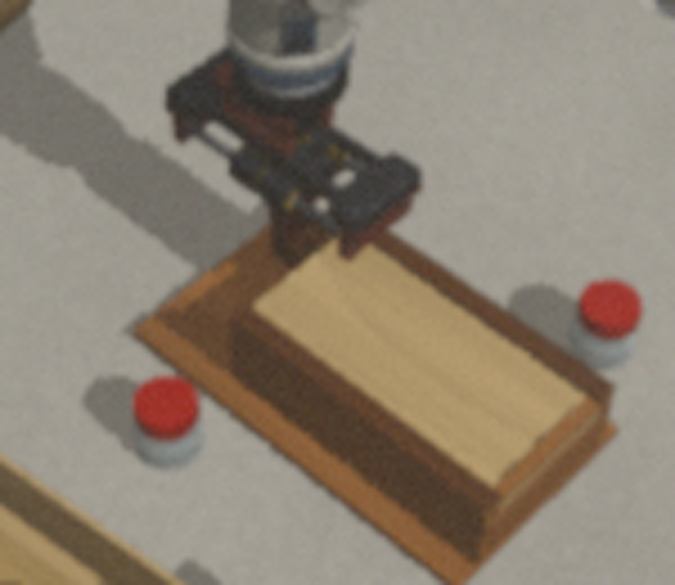

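Run:
```python
from h import *
o=ctrl.get_obs()
def W(X,Y,z): 
    return box(wray(o,(X+.5)/3.3-.5+280,(Y+.5)/3.3-.5+90,z))
a,b=W(342,225,77),W(331,505,77);d=b-a;print(a,b,"phi edge",np.arctan2(d[0],-d[1]))
a,b=W(240,205,77),W(232,505,77);d=b-a;print(a,b,"phi left edge",np.arctan2(d[0],-d[1]))
a,b=W(370,350,79),W(362,455,79);print("strip",a,b); print(W(291,254,79))
```

```text
[ -80.7 -112.3] [ -41.3 -111.8] phi edge 1.583486000950739
[ -83.3 -125.8] [ -41.3 -125.8] phi left edge 1.5707963267948966
strip [ -64.3 -108.2] [ -49.5 -108.4]
[ -77.2 -119.2]
```

The catch measures about 1.57 rad. One more small press should show whether it is on its stop.

>>> move_arm(rows=[[0,0.4,0,0,1],[0,0.6,0,0,1],[0,0.6,0,0,1]])

```text
t: 15.08
ee_pos: [547.8, -55.8, 39.6]
orientation: [0.075, 1.568, -0.075]
ft_force: [1.2, -0.4, 0.0]
width: 0.6
```

>>> move_arm(rows=[[0,0.3,0,0,1],[0,0.5,0,0,1],[0,0.5,0,0,1]])

```text
t: 15.45
ee_pos: [547.9, -55.6, 39.6]
orientation: [0.075, 1.568, -0.075]
ft_force: [0.4, -5.4, -0.4]
width: 0.6
```

Run:
```python
from h import *
o=ctrl.get_obs();print(o['ft_force'],box(o['ee_pos']))
i=get_image("wrist");cv2.imwrite("pics/wrist11.png",cv2.resize(i[90:270,280:520],None,fx=3.3,fy=3.3,interpolation=cv2.INTER_CUBIC))
```

```text
[ 0.41759592 -5.3547451  -0.36302589] [ -26.3 -139.2]
```

View pics/wrist11.png

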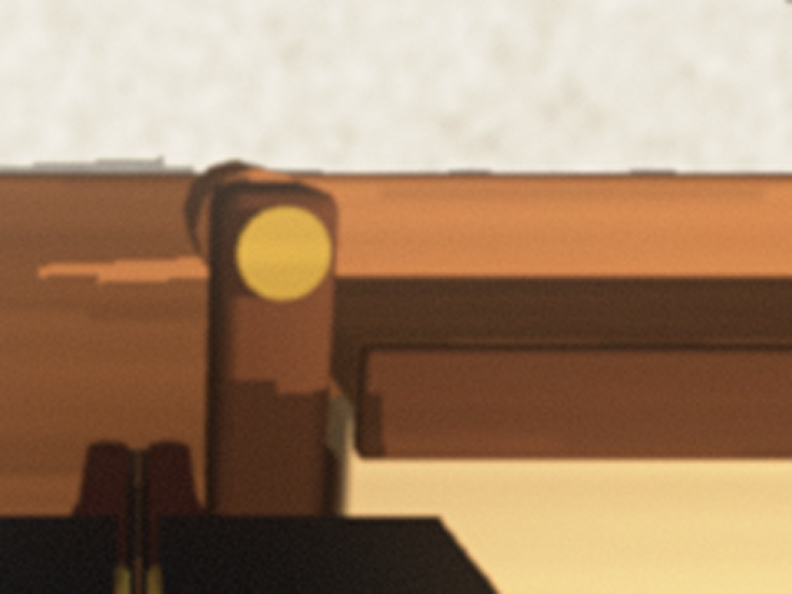

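Force 5.4 N: the catch is on its hard stop. I'll back off to box -y, then rise and clear.

>>> move_arm(rows=[[-1,-8,0,0,1],[-3,-30,0,0,1],[-4,-45,15,0,1],[-5,-55,60,0,1],[-6,-60,110,0,1],[-20,-100,150,0,1],[-50,-150,170,0,1],[-80,-200,170,0,1],[-120,-250,170,0,1],[-150,-300,170,0,1],[-150,-300,170,0,1],[-150,-300,170,0,1]])

```text
t: 17.0
ee_pos: [397.8, -355.3, 210.1]
orientation: [0.076, 1.568, -0.076]
ft_force: [0.7, 0.7, 0.6]
width: 0.3
```

Run:
```python
from h import *
o=ctrl.get_obs();print(o['t'],o['ee_pos'],o['ft_force'])
cv2.imwrite("pics/top12f.png",i:=get_image("top"));cv2.imwrite("pics/top12.png",cv2.resize(i[140:260,230:410],None,fx=4.4,fy=4.4,interpolation=cv2.INTER_CUBIC))
i=get_image("scene");cv2.imwrite("pics/scene12.png",cv2.resize(i[135:265,255:405],None,fx=4.5,fy=4.5,interpolation=cv2.INTER_CUBIC))
```

```text
17.0 [ 397.80073429 -355.34737871  210.11842109] [0.65018897 0.74938815 0.57977889]
```

View pics/top12.png

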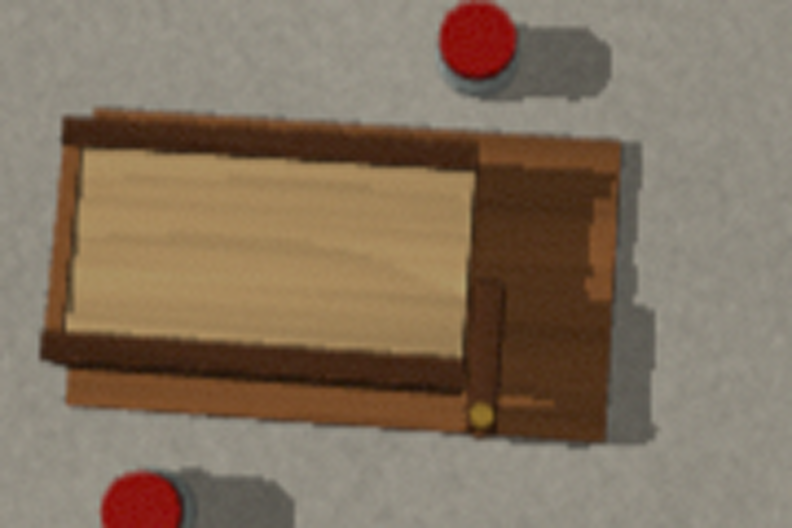

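View pics/scene12.png

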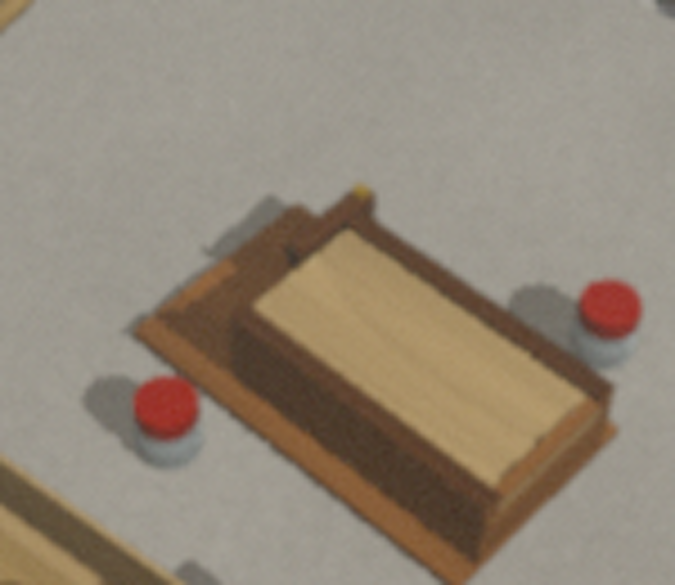

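The lid is flush: its end at (468,265) in the zoomed top view lines up with the strip ends. The catch lies square across behind it, from (481,414) to (491,283). The box corners, (62,118) and (620,140), and both jars are at the same pixels as at the start. The arm is clear, so I'm handing in.

Run:
```python
from workcell import ctrl
print(ctrl.close_job())
```

```text
the job is handed in; nothing more can be done
None
```

The lid is shut and the catch is turned square across behind its end, with the arm moved clear. I handed the job in at about 17 s of the 51 s limit.

- **Lid:** I pushed it about 81 mm home with the shut fingertips, creeping the last 3 mm. The push force rose to 5.3 N at the stop, and the measured gap to the box's end was about 0 mm.
- **Catch:** I pushed it round from about -0.15 rad to its stop at 1.57 rad, where the force rose to 5.4 N. My camera estimate of its angle read about 1.57 to 1.58 rad some 0.8 mm before the stop, within its error of about 0.02 rad.
- **Surroundings:** In the final top and scene views the box and the two bench jars show no visible shift from the start. The jars inside are hidden under the shut lid, so I could not check them afterwards. I did not look again at the tape, brush or sample panel; the arm did not work near them.

No check failed.

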